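# Clip the cupboard key onto its staple

### The job

Take the cupboard key on its dark wooden fob and press the sprung gate of its snap hook sideways against the near upright of the steel staple until the upright is inside the hook and the gate has sprung shut behind it. Then tug the hook back along its length, with about 10 N, to prove it is caught, and leave it lying flat on the counter, still clipped on. Never load the slender staple with more than 15 N, and leave the crockery and the spare key where they stand.

Things in the scene. Friction and masses are not known exactly. Their poses are not given: they have to be found in the camera images.
- hook: Cupboard key on a snap hook, about 130 g, lying flat, +z up. Origin: centre of the underside of its dark wooden fob, 54 (x) x 24 (y) x 28 (z) mm: hold it there. A thin steel key sticks out behind, to x -74. Ahead (+x) a level brass loop of 8 mm bar, mid-plane z 14, x 36 to 116, y -21 to 21; inside y -13 to 13, x 36 to 108. Its -y side is the gate, x 40 to 95; then the fixed nose, x 96 on.
- mouth (a point): Best point of the closed gate to press, hook (80, -17, 14) mm. Let the upright meet the gate at hook x 68 to 91, press the hook to its -y. At x 80 the upright is past the nose when its centre is at hook y above -9; the gate hits its stop with it at y -1 (y -5 at x 74, +2 at x 86). Then draw the hook back to its own -x: the upright slides off the gate's tip to the crown and the gate snaps shut.
- crown (a point): Where the centre of the upright seats when the hook is tugged back: hook (104, 0, 14) mm, inside the loop's front bend, whose inner face is at hook x 108.
- gate (a joint): Sprung gate of the hook: 7 mm steel rod pivoted at hook (40, -17, 14) mm, tip at x 95. 0 rad = shut, grows as the tip swings inward (to hook +y), stop at 0.55 rad; cannot open outward. Springs shut; pressing it open takes 1 to 4 N at the upright.
- stand: Key staple fixed to the counter: marble foot 130 x 56 x 6 mm (x -33 to 97) with a dark steel hoop, an upside-down U of 8 mm bar in the x-z plane, 76 mm tall, closed on top. Origin: counter level under the nominal near upright; far upright 60 mm along +x. Approach the near upright from its +y side with the hook's x along the stand's x.
- staple (a point): Nominal centre of the near upright, 14 mm above the counter; turns with the stand. The hoop is clamped in a slot of the foot and really stands up to 8 mm from here, either way along the stand's x; no reading shows this, it must be felt or seen. It does not shift in use and is exact in y.
- tumbler: Bystander: cobalt-blue tumbler, 68 mm wide, 100 mm tall; origin under its centre. Leave alone.
- mug: Bystander: light blue mug, 84 mm wide, 95 mm tall, with a handle; origin under its centre. Leave alone.
- cup: Bystander: orange-red bowl, 90 mm wide, 60 mm tall; origin under its centre. Leave alone.
- sparekey: Bystander: spare key on a pale wooden fob without a hook, 24 mm thick, 100 mm long; origin under its centre. Leave alone.
- jar: Bystander: stoneware jar, 104 mm wide, 125 mm tall; origin under its centre. Leave alone.
Not all that is in view belongs to the job. There is more than one size of the hook; the one meant has the size given above. Several things look just like the stand: the one meant starts farthest to the robot's left.

How it is judged:
By the outcome, as a careful person would: the job done as asked, in the order asked, and still so for the second after the job is handed in, with the robot touching nothing.
It also fails if it takes over 59 s, if anything falls off the work surface, if the arm or the gripper's body presses on something with over 40 N, if the wrist force passes 120 N, or if a joint passes its speed limit or range.

### The arm

A 6-joint arm with a two-finger parallel gripper is mounted at the origin on the work surface. World frame = base frame: x ahead of the robot, y to its left, z up, the work surface at z = 0. Lengths are in m, angles in rad, forces in N, time in s.
With the tool pointing down it reaches from about 0.4 to 0.925 m from the base axis. Payload 12.5 kg.
Tool frame: the origin (TCP) lies at the very end of the fingers, on their centre line; the grasp point (between the pads) lies behind it (arm.grasp_offset is the z of the grasp point in the tool frame, in m); z points along the fingers, y is the line along which they close (so a half turn about z gives the same grasp; the last joint's range is limited). The gripper opens to 95 mm and grips with 3 to 60 N. Pads are 20 mm wide; open, the fingers measure 119 mm over their backs; the gripper's body (75 mm by 180 mm) begins 59 mm behind the grasp point.
Start: joints at [-1.268, 0.491, 1.559, -0, 1.092, -0.106], TCP at [0.248, -0.574, 0.215] pointing down, gripper open.
Joint ranges: [-3.1, 3.1], [-0.84, 2.19], [0.05, 2.79], [-1.13, 4.28], [0.06, 2.93], [-2.69, 2.69]. Speed limits (rad/s): [2.22, 2.22, 2.79, 3.14, 3.14, 3.14].

### API

Orientations are given as a unit quaternion [x, y, z, w].
In Python, from station import telemetry, capture, get_calibration, order, arm gives the robot as it stands. The module is installed in compiled form; this text tells all that it offers.
- The arm moves only by the tool drive_tool, never from a script. Its argument "deltas" is a list of rows, each a list of 6 numbers: the shift along the world's x, y, z in cm, then the turn, a rotation vector about the world's x, y, z in degrees. In form: [[x, y, z, rx, ry, rz], ...]. A call has 1 to 8 rows; each row is the pose to reach, as a shift and turn from the pose commanded when the call began; what a row does not reach only later rows make up. A row lasts 1/12 s, in which the tool goes at most 41.7 mm and 7.16 degrees, less where a joint would pass 70% of its speed; a pose out of reach is approached as far as the arm can. A call with a gripper value outside its range is refused whole. "fingers" is the finger opening in cm, from 0 to 9.51, set as the call begins (left out, the last holds). The fingers move at their own pace and stop on an object; the grip force is fixed at half the most. Time passes only in rows, so rows that repeat a pose let the fingers close. It gives the time, the measured TCP pose, the force, the opening and the grip force at its end, in the units of the state.
- telemetry.get_obs(): the state, without advancing time (a new reading comes with each control period).
- capture(name): name is "scene" or "side" or "wrist"; returns (picture, depth): 384x512x3 uint8, blue, green, red; 384x512 float32, m along the optical axis (not along the pixel's ray), 0 where there is no reading.
- get_calibration(name): a dict with "camera_matrix" (3x3 intrinsics, pixels), "D" ([k1, k2, p1, p2, k3] as OpenCV has them; the pictures are not rectified), "R" (3x3) and "t" (3): a world point X has camera coordinates R X + t. Camera axes: x right, y down, z forward; pixel columns grow to the right and rows downward; lengths in m; the calibration is good to about 2 mm. A picture is of the moment at which its call begins: read the wrist's pose just before it. get_calibration takes no time and is no camera call; for the wrist camera it gives the pose at the moment of the call.
- order.sign_off(): hands the job in; it is judged then, once.
The state is a dict: "time_s": time; "joint_pos": joint angles; "joint_velocities": joint speeds; "joint_efforts": joint torques, N m; "position": TCP position; "orientation": TCP orientation; "force": force on the tool from outside, world axes, zero at the start; "moment": the same for the moment, N m; "grip_width": finger opening in m; "grip_force": force on a finger pad.
Only numpy, scipy, OpenCV 4.12 (cv2) and the standard library are available. Lean on these libraries where they do the work, as an engineer would, in place of code of your own. Each camera call takes 0.05 s, during which the arm holds its last target. There are 200 camera calls.

## Working session

There is one attempt and no reset: what is moved stays moved. The work goes in short steps, Python scripts to look and compute and a tool call to move; the robot and the scene stay as the last step left them, time stands still between calls to the robot, and variables do not carry over. Pictures are saved under pics/ and viewed, at most 10 in all, crops included, and the job is handed in when it is done.

Besides the shell and the picture viewer there is one more tool, called by a JSON object that holds its "op" and its "data". drive_tool: Moves the arm, as the interface text tells. Its arguments: {"type":"object","properties":{"deltas":{"type":"array"},"fingers":{"type":"number"}},"required":["deltas"]}

```bash
mkdir -p pics; cat > h.py <<'E'
import numpy as np, cv2
from station import telemetry, capture, get_calibration, order, arm
def ray(c,px):
    K,D,R,t=[np.array(c[k],float) for k in("camera_matrix","D","R","t")]
    p=cv2.undistortPoints(np.array(px,float).reshape(-1,1,2),K,D).reshape(-1,2)
    d=np.c_[p,np.ones(len(p))]@R
    return -R.T@t.ravel(), d
def onplane(c,px,z):
    o,d=ray(c,px); return o+d*((z-o[2])/d[:,2])[:,None]
def proj(c,X):
    K,D,R,t=[np.array(c[k],float) for k in("camera_matrix","D","R","t")]
    return cv2.projectPoints(np.array(X,float).reshape(-1,1,3),cv2.Rodrigues(R)[0],t,K,D)[0].reshape(-1,2)
E
python3 - <<'E'
from h import *
print(telemetry.get_obs(),arm.grasp_offset)
for n in("scene","side"):
    p,d=capture(n); cv2.imwrite(f"pics/{n}0.png",p); np.save(f"{n}0d.npy",d)
    c=get_calibration(n); print(n,-np.array(c["R"]).T@np.array(c["t"]),c["camera_matrix"])
    cv2.imwrite(f"pics/{n}0v.png",cv2.resize(p,(800,600)))
E
```

```text
{'time_s': 0.0, 'joint_pos': array([-1.26759695e+00,  4.91560620e-01,  1.55946785e+00, -2.04665845e-05,
        1.09168352e+00, -1.05620525e-01]), 'joint_velocities': array([ 1.18306765e-03, -1.51094719e-03,  5.43912435e-04,  4.37077473e-04,
       -7.72788332e-04, -7.01854472e-05]), 'joint_efforts': array([ 3.59318066e-03, -6.12635493e+01, -2.58183718e+01,  6.94742636e-02,
        4.82054742e-02, -8.64665003e-05]), 'position': array([ 0.24838392, -0.57325295,  0.21405475]), 'orientation': array([ 9.79179816e-01,  2.02994025e-01, -6.42336992e-05, -5.56045274e-04]), 'force': array([-0.99080217, -0.4304731 , -0.68276773]), 'moment': array([ 0.04039622,  0.06735079, -0.07698752]), 'grip_force': 0.0, 'grip_width': 0.09483096819051753} -0.0188
scene [1.47462553 0.86607202 0.87602032] [[477.47292147   0.         259.86119903]
 [  0.         477.47292147 193.32914826]
 [  0.           0.           1.        ]]
side [0.27736677 0.78914457 0.87024393] [[388.60940029   0.         257.52723982]
 [  0.         388.60940029 192.86079667]
 [  0.           0.           1.        ]]
```

View pics/scene0v.png

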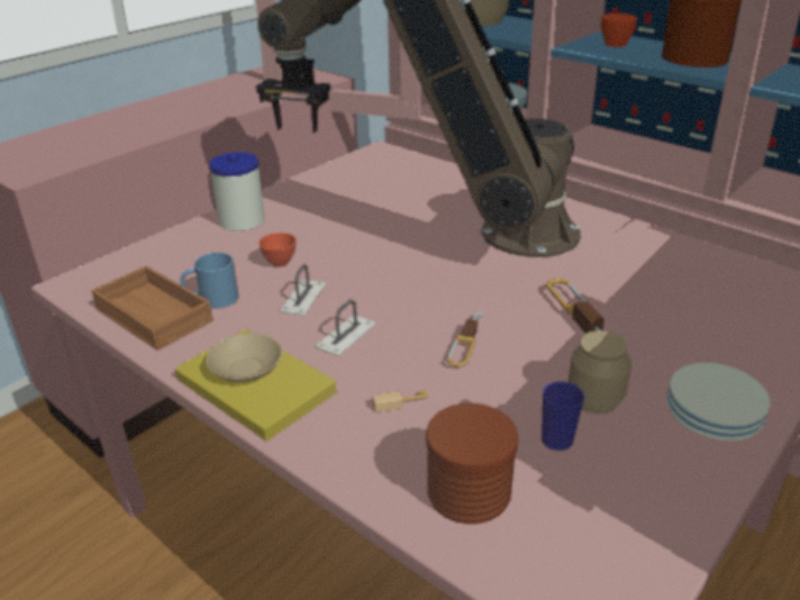

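View pics/side0v.png

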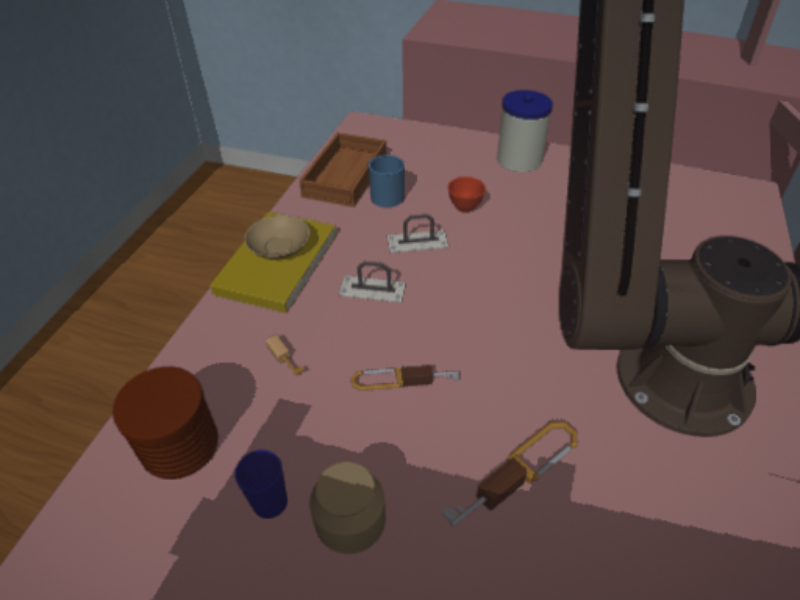

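The scene picture shows two staples, at (303,293) and (345,328). There are two hooks, at (465,340) and (575,305), and the spare key is at (400,400). In the side picture the hooks are at (405,377) and (515,475), and the staples at (417,235) and (373,283). Next I measure sizes and make a close crop.

```bash
python3 - <<'E'
from h import *
s=0.64
c=get_calibration("side")
f=lambda L,z:np.round(onplane(c,np.array(L)*s,z)*1000).astype(int).tolist()
print("hookA key end, loop front",f([(460,376),(352,380)],.01))
print("hookB key end, loop front",f([(450,518),(575,432)],.01))
print("stand1 foot corners",f([(389,250),(447,246),(443,231),(388,236)],.006))
print("stand2",f([(340,296),(403,300),(405,282),(343,279)],.006))
print("mug,cup,spare,tumbler,jar",f([(388,200),(466,208),(285,352),(268,510),(348,540)],0))
p=cv2.imread("pics/side0.png")
a=cv2.resize(p[225:260,215:305],None,fx=8,fy=8,interpolation=cv2.INTER_CUBIC)
b=cv2.resize(p[160:200,210:300],None,fx=8,fy=8,interpolation=cv2.INTER_CUBIC)
cv2.imwrite("pics/crop1.png",np.vstack([b,a])[:600])
E
```

```text
hookA key end, loop front [[391, 127, 10], [571, 194, 10]]
hookB key end, loop front [[338, 389, 10], [179, 183, 10]]
stand1 foot corners [[625, -166, 6], [507, -217, 6], [529, -265, 6], [642, -211, 6]]
stand2 [[673, 0, 6], [548, -28, 6], [560, -79, 6], [686, -49, 6]]
mug,cup,spare,tumbler,jar [[690, -348, 0], [502, -374, 0], [718, 164, 0], [606, 459, 0], [473, 464, 0]]
```

View pics/crop1.png

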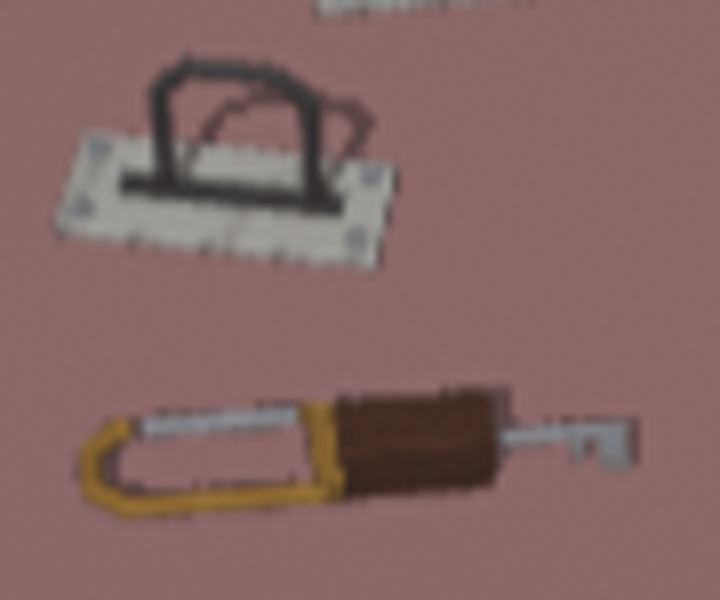

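The crop confirms hook A: its overall length is 192 mm against 190 mm nominal (B is 260 mm). Its steel gate is on the -y side and the dark fob is toward the robot.

- **Hook candidates:** small hook (405,377) against big hook (515,475). I choose the small one, fob at about (461,153) mm, yaw about 20°.
- **Staple candidates:** (373,283) with y about -40 mm, against (417,235) with y about -215 mm. I choose the first, as it is farther left.

Now I move above the hook for a closer look.

{"op": "drive_tool", "data": {"deltas": [[3,4,3,0,0,0],[9,12,6,0,0,0],[13,16,8,0,0,0],[17,20,8,0,0,0],[20,24,8,0,0,0],[22,28,8,0,0,0],[23,32,8,0,0,0],[24,36,8,0,0,0]]}}

```text
time_s: 0.77
position: [0.4387, -0.3139, 0.288]
orientation: [0.979, 0.203, 0.0, 0.0]
force: [0.4, -1.0, -0.4]
grip_width: 0.0953
grip_force: 0.0
```

{"op": "drive_tool", "data": {"deltas": [[0,4,0,0,0,0],[0,8,0,0,0,0],[0,12,0,0,0,0],[0,16,0,0,0,0],[0,20,0,0,0,0],[0,24,0,0,0,0],[0,27,0,0,0,0],[0,27,0,0,0,0]]}}

```text
time_s: 1.43
position: [0.437, -0.0415, 0.288]
orientation: [0.979, 0.205, 0.0, -0.0]
force: [1.2, 0.1, -0.8]
grip_width: 0.0952
grip_force: 0.0
```

```bash
python3 - <<'E'
from h import *
o=telemetry.get_obs();print(o["time_s"],o["position"],o["orientation"],o["joint_pos"],o["force"])
c=get_calibration("wrist")
p,d=capture("wrist"); cv2.imwrite("pics/w1.png",p); np.save("w1d.npy",d); np.save("w1c.npy",c,allow_pickle=True)
print(-np.array(c["R"]).T@np.array(c["t"]),np.array(c["R"])[2])
print(proj(c,[[.461,.153,.02],[.57,.0,.014]]))
E
```

```text
1.4333 [ 0.43699341 -0.04153094  0.28798871] [ 9.78809260e-01  2.04773667e-01  1.40567755e-05 -4.20848432e-04] [-2.45931766e-01  1.41628175e-01  1.87970885e+00  8.54537961e-04
  1.12059823e+00  9.12027608e-01] [ 1.15165997  0.0856807  -0.81353767]
[ 0.51226538 -0.00949445  0.45823924] [-0.26298514 -0.11388561 -0.95805474]
[[116.03370904  77.64183346]
 [264.25677613  43.78660356]]
```

View pics/w1.png

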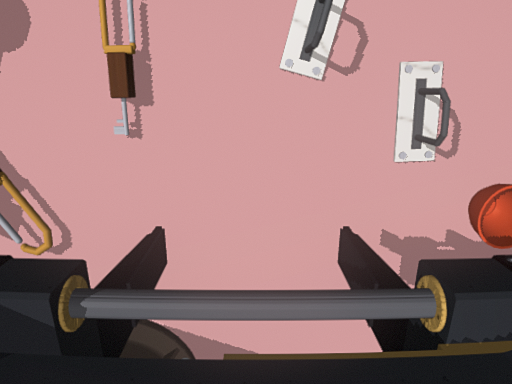

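The wrist view shows the chosen hook at (120,70) with its fob at (120,75), and the target staple at (315,40). The other staple is at (420,110). I shift ahead to see both well.

{"op": "drive_tool", "data": {"deltas": [[3,3,0,0,0,0],[6,6,0,0,0,0],[9,9,0,0,0,0],[12,11,0,0,0,0],[12,11,0,0,0,0],[12,11,0,0,0,0]]}}

```text
time_s: 1.98
position: [0.5586, 0.0643, 0.2866]
orientation: [0.979, 0.203, -0.001, -0.0]
force: [-0.1, -0.4, -0.3]
grip_width: 0.0949
grip_force: 0.0
```

```bash
python3 - <<'E'
from h import *
o=telemetry.get_obs();print(o["time_s"],o["position"],o["orientation"],o["force"])
c=get_calibration("wrist")
p,d=capture("wrist"); cv2.imwrite("pics/w2.png",p); np.save("w2d.npy",d); np.save("w2c.npy",c,allow_pickle=True)
cv2.imwrite("pics/w2v.png",cv2.resize(p,(800,600),interpolation=cv2.INTER_CUBIC))
hsv=cv2.cvtColor(p,cv2.COLOR_BGR2HSV)
for n,m in {"fob":cv2.inRange(p,(0,0,35),(45,60,110))&cv2.inRange(hsv,(0,120,20),(15,255,110)),"brass":cv2.inRange(hsv,(12,140,60),(28,255,255)),"marble":cv2.inRange(hsv,(0,0,175),(180,30,255))}.items():
    for k in cv2.findContours(m,cv2.RETR_EXTERNAL,cv2.CHAIN_APPROX_NONE)[0]:
        if cv2.contourArea(k)>150:
            r=cv2.minAreaRect(k);z={"fob":.028,"brass":.018,"marble":.006}[n]
            w=onplane(c,cv2.boxPoints(r),z);
            r3=cv2.minAreaRect(onplane(c,k.reshape(-1,2),z)[:,:2].astype(np.float32)*1000)
            print(n,np.round(r[0]),cv2.contourArea(k),r3)
E
```

```text
1.9833 [0.55859929 0.06427085 0.28659583] [ 9.79076812e-01  2.03488750e-01 -9.60885910e-04 -3.04223901e-05] [-0.13356513 -0.43451478 -0.27773948]
fob [ 20. 246.] 411.0 ((308.4546813964844, 322.6802062988281), (36.19802474975586, 62.113929748535156), 24.7484073638916)
brass [422. 350.] 1032.0 ((380.48846435546875, -321.99285888671875), (22.701940536499023, 305.12261962890625), 23.50299072265625)
brass [ 66. 315.] 299.0 ((215.2139434814453, 226.72727966308594), (59.71154022216797, 36.8610725402832), 25.87430191040039)
brass [433. 303.] 579.0 ((459.416015625, -282.7760314941406), (107.1570816040039, 40.01557159423828), 37.34982681274414)
brass [162. 141.] 529.5 ((530.0157470703125, 177.28009033203125), (88.42411804199219, 39.91843795776367), 22.963909149169922)
brass [198.  18.] 213.0 ((685.6658935546875, 189.61180114746094), (18.187973022460938, 47.659969329833984), 54.12295150756836)
brass [427.  21.] 5633.0 ((798.2499389648438, -68.62579345703125), (68.60323333740234, 256.4859619140625), 0.007314391899853945)
marble [448. 226.] 234.5 ((578.6019287109375, -239.18020629882812), (47.41598892211914, 19.77583885192871), 25.842687606811523)
marble [438. 206.] 1277.5 ((595.5810546875, -210.63421630859375), (90.63462829589844, 56.306739807128906), 26.157133102416992)
marble [353. 153.] 284.5 ((614.52880859375, -60.26446533203125), (54.668304443359375, 11.399803161621094), 9.168418884277344)
marble [346. 143.] 2350.5 ((621.06298828125, -45.17483901977539), (129.49362182617188, 56.47732925415039), 8.970195770263672)
```

View pics/w2v.png

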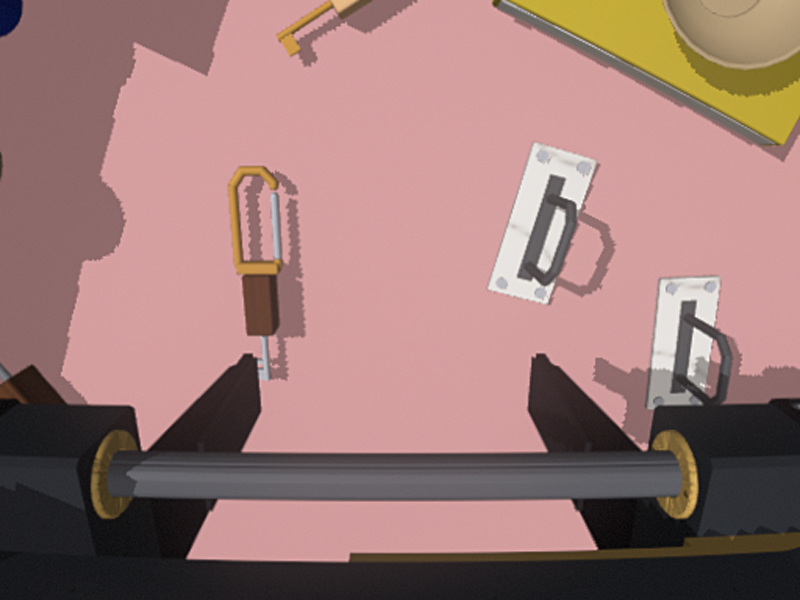

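The fob is at (262,305) in the 800-wide view, with the gate facing the staple. The foot measures 129.5x56.5 mm, centre (621,-45) mm, yaw 9.0°. Next I measure the fob, the key axis, and the hoop's offset in a zoomed crop.

```bash
python3 - <<'E'
from h import *
p=cv2.imread("pics/w2.png");c=np.load("w2c.npy",allow_pickle=True).item();d=np.load("w2d.npy")
print(p[195,168],p[190,166])
hsv=cv2.cvtColor(p,cv2.COLOR_BGR2HSV)
m=cv2.inRange(hsv,(0,100,20),(14,255,150)); m[:170]=0;m[220:]=0;m[:,:145]=0;m[:,190:]=0
k=max(cv2.findContours(m,cv2.RETR_EXTERNAL,cv2.CHAIN_APPROX_NONE)[0],key=cv2.contourArea)
print("fob",cv2.contourArea(k),cv2.minAreaRect(k),cv2.minAreaRect(onplane(c,k.reshape(-1,2),.028)[:,:2].astype(np.float32)*1000))
# hoop: dark pixels -> 3D by depth -> stand frame
m=cv2.inRange(p,(0,0,0),(90,90,90)); m[:110]=0;m[190:]=0;m[:,:325]=0;m[:,375:]=0
v,u=np.nonzero(m); o,r=ray(c,np.c_[u,v]); z=d[v,u]; X=o+r*z[:,None]
a=np.radians(8.97);e=np.array([np.cos(a),np.sin(a)]);n=np.array([-e[1],e[0]])
O=np.array([621.06,-45.17])/1000-.032*e; print("origin",O)
S=np.c_[(X[:,:2]-O)@e,(X[:,:2]-O)@n,X[:,2]]*1000
for lo,hi in((3,10),(10,25),(25,45),(45,62),(62,85)):
    q=S[(S[:,2]>lo)&(S[:,2]<=hi)&(abs(S[:,1])<15)]
    if len(q): print(lo,hi,len(q),np.sort(q[:,0]).round(0)[::max(1,len(q)//14)],np.median(q[:,1]).round(1))
cv2.imwrite("pics/crop2.png",np.hstack([cv2.resize(p[85:200,310:390],(400,575),interpolation=cv2.INTER_CUBIC),cv2.resize(p[100:250,140:200],(230,575),interpolation=cv2.INTER_CUBIC)]))
E
```

```text
[ 54  68 104] [ 57  69 105]
fob 592.5 ((164.66897583007812, 194.52760314941406), (38.36701583862305, 17.190414428710938), 85.2363510131836) ((467.0757751464844, 149.96136474609375), (51.27158737182617, 22.938566207885742), 23.63526725769043)
origin [ 0.58945136 -0.05015935]
3 10 18 [-11. -10.  -9.  -8.  -7.  -6.  -3.  -1.  -1.  52.  52.  53.  54.  57.
  58.  60.  60.  61.] 0.3
10 25 39 [-5. -3. -3. -2. -1. -1. -0.  0.  1.  1. 53. 54. 55. 56. 56. 57. 58. 59.
 59. 60.] 2.7
25 45 55 [-5. -5. -3. -3. -2. -1. -1. -0.  0.  1. 53. 55. 56. 56. 57. 58. 59. 59.
 60.] 2.8
45 62 53 [-5. -4. -3. -3. -2. -1. -0.  0.  1. 54. 55. 56. 56. 57. 58. 58. 59. 60.] 3.2
62 85 98 [-6. -3. -0.  2.  4.  7. 15. 23. 31. 40. 47. 49. 53. 56.] -0.2
```

View pics/crop2.png

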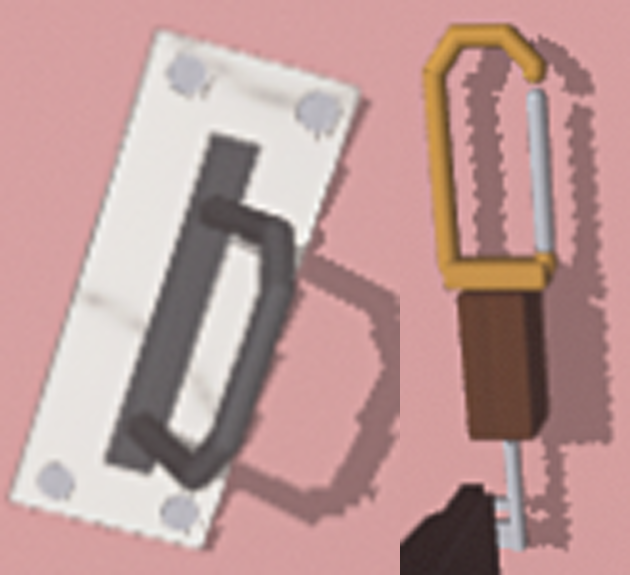

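The uprights sit at stand x of about -2.5 and 57, so the near upright is at about (587,-51) mm. The fob is at (466,150) mm, yaw 23.4°, and the tool already points along 23.5°. Now the grasp.

{"op": "drive_tool", "data": {"deltas": [[-2.5,2.3,-2,0,0,0],[-5,4.5,-5,0,0,0],[-7.5,7,-8,0,0,0],[-9.3,8.5,-11,0,0,0],[-9.3,8.5,-15,0,0,0],[-9.3,8.5,-18.7,0,0,0],[-9.3,8.5,-18.7,0,0,0],[-9.3,8.5,-18.7,0,0,0]]}}

```text
time_s: 2.7
position: [0.4641, 0.1483, 0.1008]
orientation: [0.979, 0.202, -0.002, 0.0]
force: [0.5, 0.6, 0.3]
grip_width: 0.095
grip_force: 0.0
```

{"op": "drive_tool", "data": {"deltas": [[0.2,0.1,-3,0,0,0],[0.2,0.1,-6,0,0,0],[0.2,0.1,-8,0,0,0],[0.2,0.1,-9.4,0,0,0],[0.2,0.1,-9.6,0,0,0],[0.2,0.1,-9.6,0,0,0]]}}

```text
time_s: 3.2
position: [0.4679, 0.1499, 0.0065]
orientation: [0.979, 0.202, 0.001, 0.0]
force: [0.3, 0.1, 1.2]
grip_width: 0.0948
grip_force: 0.0
```

{"op": "drive_tool", "data": {"deltas": [[0,0,0,0,0,0],[0,0,0,0,0,0],[0,0,0,0,0,0],[0,0,0,0,0,0],[0,0,0,0,0,0],[0,0,0,0,0,0],[0,0,0,0,0,0],[0,0,0,0,0,0]], "fingers": 1.5}}

```text
time_s: 3.87
position: [0.4667, 0.1505, 0.0049]
orientation: [0.979, 0.203, -0.0, 0.0]
force: [-0.5, 0.4, -0.0]
grip_width: 0.0472
grip_force: 0.0
```

{"op": "drive_tool", "data": {"deltas": [[0,0,0,0,0,0],[0,0,0,0,0,0],[0,0,0,0,0,0],[0,0,0,0,0,0],[0,0,0,0,0,0],[0,0,0,0,0,0],[0,0,0,0,0,0],[0,0,0,0,0,0]]}}

```text
time_s: 4.53
position: [0.4667, 0.1504, 0.0049]
orientation: [0.979, 0.203, -0.0, 0.0]
force: [0.3, -0.5, -1.8]
grip_width: 0.0236
grip_force: 30.0
```

Gripped: the opening is 23.6 mm against a 24 mm fob. I lift 2 cm, turn to the stand's yaw and move to the staging point on its +y side.

{"op": "drive_tool", "data": {"deltas": [[0,0,1,0,0,0],[0,0,2,0,0,0],[0.8,-3,2,0,0,-4],[1.6,-6,2,0,0,-8],[2.4,-9,2,0,0,-12],[3.1,-12,2,0,0,-14.5],[3.1,-14.9,2,0,0,-14.5],[3.1,-14.9,2,0,0,-14.5]]}}

```text
time_s: 5.2
position: [0.4985, -0.0024, 0.0259]
orientation: [0.997, 0.076, 0.001, 0.0]
force: [0.7, -0.1, -1.8]
grip_width: 0.0239
grip_force: 30.0
```

{"op": "drive_tool", "data": {"deltas": [[0,0,0,0,0,0],[0,0,0,0,0,0]]}}

```text
time_s: 5.37
position: [0.4977, 0.0016, 0.0256]
orientation: [0.997, 0.078, 0.0, 0.0]
force: [0.4, 0.8, -2.7]
grip_width: 0.0237
grip_force: 30.0
```

```bash
python3 - <<'E'
from h import *
o=telemetry.get_obs();print(o["time_s"],o["position"],o["orientation"],o["force"],o["moment"])
q=o["orientation"];print("yaw",np.degrees(2*np.arctan2(q[1],q[0])))
c=get_calibration("wrist")
p,d=capture("wrist"); cv2.imwrite("pics/w3.png",p); np.save("w3d.npy",d); np.save("w3c.npy",c,allow_pickle=True)
cv2.imwrite("pics/w3v.png",cv2.resize(p,(800,600),interpolation=cv2.INTER_CUBIC))
hsv=cv2.cvtColor(p,cv2.COLOR_BGR2HSV)
for n,m,z in (("brass",cv2.inRange(hsv,(12,140,60),(28,255,255)),.038),("marble",cv2.inRange(hsv,(0,0,165),(180,40,255)),.006)):
    for k in cv2.findContours(m,cv2.RETR_EXTERNAL,cv2.CHAIN_APPROX_NONE)[0]:
        if cv2.contourArea(k)>300:
            print(n,np.round(cv2.boundingRect(k)),cv2.contourArea(k),cv2.minAreaRect(onplane(c,k.reshape(-1,2),z)[:,:2].astype(np.float32)*1000))
E
```

```text
5.3667 [0.49770227 0.00157016 0.02557754] [9.96985034e-01 7.75937216e-02 2.26033418e-04 7.54838022e-05] [ 0.412671    0.82694005 -2.73013996] [0.06676589 0.07192879 0.02312072]
yaw 8.90053243113593
brass [304 346  95  13] 772.0 ((446.084228515625, -65.46197509765625), (7.8586578369140625, 55.38698196411133), 9.042936325073242)
brass [205  15  94 199] 5421.0 ((565.9503173828125, 12.089603424072266), (89.40601348876953, 40.63079833984375), 8.910759925842285)
marble [280  67  15 120] 1331.5 ((561.970703125, -8.302833557128906), (65.35111236572266, 6.869067668914795), 8.746589660644531)
marble [387   0  45  91] 3176.5 ((615.7296752929688, -64.43264770507812), (45.90641784667969, 20.560623168945312), 9.017446517944336)
marble [318   0 103 152] 8147.5 ((595.7631225585938, -49.212425231933594), (78.28295135498047, 56.71685791015625), 9.144266128540039)
```

View pics/w3v.png

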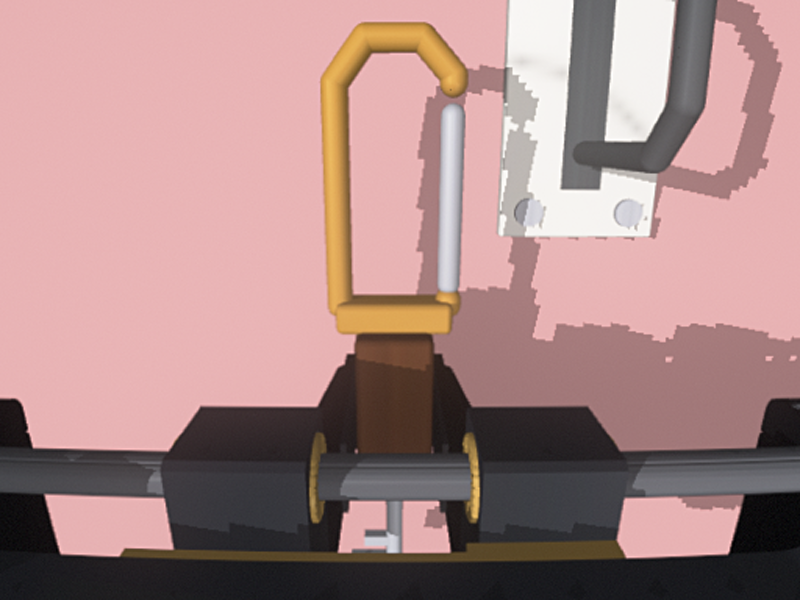

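The loop's front is at 114 mm from the TCP, so the hook origin lies about 2 mm behind it. Its yaw is 8.9°, matching the stand. The near upright's base is at (585,153), the loop front at (395,30) and the gate at (452,200). I lower to about 1 mm above the counter and approach to about 8 mm short of contact.

{"op": "drive_tool", "data": {"deltas": [[0,0,-1,0,0,0],[0,0,-1.95,0,0,0],[0.35,-1.5,-1.95,0,0,0],[0.75,-3.2,-1.95,0,0,0],[0.75,-3.2,-1.95,0,0,0],[0.75,-3.2,-1.95,0,0,0],[0.75,-3.2,-1.95,0,0,0]]}}

```text
time_s: 6.0
position: [0.5047, -0.0299, 0.0048]
orientation: [0.997, 0.078, -0.001, -0.0]
force: [-0.1, 0.1, -2.9]
grip_width: 0.0235
grip_force: 30.0
```

```bash
cat > st.py <<'E'
from h import *
o=telemetry.get_obs();a=np.radians(8.97);e=np.array([np.cos(a),np.sin(a)]);n=np.array([-e[1],e[0]])
v=o["position"][:2]*1000-np.array([589.5,-50.2]);f=o["force"]
print("t",o["time_s"],"s,t,z",(v@e).round(1),(v@n).round(1),(o["position"][2]*1000).round(1),"F e,n,z",(f[:2]@e).round(1),(f[:2]@n).round(1),f[2].round(1),"M",o["moment"].round(2),o["grip_width"].round(4))
E
python3 st.py; python3 st.py
```

```text
Traceback (most recent call last):
  File "st.py", line 4, in <module>
    print("t",o["time_s"],"s,t,z",(v@e).round(1),(v@n).round(1),(o["position"][2]*1000).round(1),"F e,n,z",(f[:2]@e).round(1),(f[:2]@n).round(1),f[2].round(1),"M",o["moment"].round(2),o["grip_width"].round(4))
                                                                                                                                                                                        ^^^^^^^^^^^^^^^^^^^^^
AttributeError: 'float' object has no attribute 'round'
Traceback (most recent call last):
  File "st.py", line 4, in <module>
    print("t",o["time_s"],"s,t,z",(v@e).round(1),(v@n).round(1),(o["position"][2]*1000).round(1),"F e,n,z",(f[:2]@e).round(1),(f[:2]@n).round(1),f[2].round(1),"M",o["moment"].round(2),o["grip_width"].round(4))
                                                                                                                                                                                        ^^^^^^^^^^^^^^^^^^^^^
AttributeError: 'float' object has no attribute 'round'
```

{"op": "drive_tool", "data": {"deltas": [[0.03,-0.2,0.1,0,0,0],[0.06,-0.4,0.1,0,0,0],[0.09,-0.6,0.1,0,0,0],[0.13,-0.8,0.1,0,0,0],[0.16,-1.0,0.1,0,0,0],[0.19,-1.2,0.1,0,0,0],[0.22,-1.4,0.1,0,0,0],[0.22,-1.4,0.1,0,0,0]]}}

```text
time_s: 6.67
position: [0.5074, -0.0449, 0.0064]
orientation: [0.997, 0.078, -0.0, 0.0]
force: [-0.5, 1.4, -1.5]
grip_width: 0.0235
grip_force: 30.0
```

```bash
sed -i 's/o\["grip_width"\].round(4)/round(o["grip_width"],4)/' st.py; python3 st.py
```

```text
t 6.6667 s,t,z -80.2 18.1 6.4 F e,n,z -0.3 1.4 -1.5 M [0.31 0.09 0.16] 0.0235
```

The gate is yielding at 1.4 N. I continue pressing.

{"op": "drive_tool", "data": {"deltas": [[0.03,-0.2,0,0,0,0],[0.06,-0.4,0,0,0,0],[0.09,-0.6,0,0,0,0],[0.13,-0.8,0,0,0,0],[0.13,-0.8,0,0,0,0]]}}

```text
time_s: 7.08
position: [0.5087, -0.0529, 0.0064]
orientation: [0.997, 0.078, -0.0, 0.0]
force: [0.2, 2.0, -1.7]
grip_width: 0.0239
grip_force: 30.0
```

{"op": "drive_tool", "data": {"deltas": [[0.03,-0.2,0,0,0,0],[0.06,-0.4,0,0,0,0],[0.08,-0.5,0,0,0,0],[0.08,-0.5,0,0,0,0]]}}

```text
time_s: 7.42
position: [0.5094, -0.0578, 0.0063]
orientation: [0.997, 0.078, -0.0, -0.0]
force: [-0.4, 2.5, -1.3]
grip_width: 0.024
grip_force: 30.0
```

```bash
python3 st.py; python3 - <<'E'
from h import *
c=get_calibration("wrist")
p,d=capture("wrist"); cv2.imwrite("pics/w4v.png",cv2.resize(p[0:270,140:500],(800,600),interpolation=cv2.INTER_CUBIC))
E
```

```text
t 7.4167 s,t,z -80.3 5.0 6.3 F e,n,z -0.0 2.6 -1.3 M [0.48 0.16 0.18] 0.024
```

View pics/w4v.png

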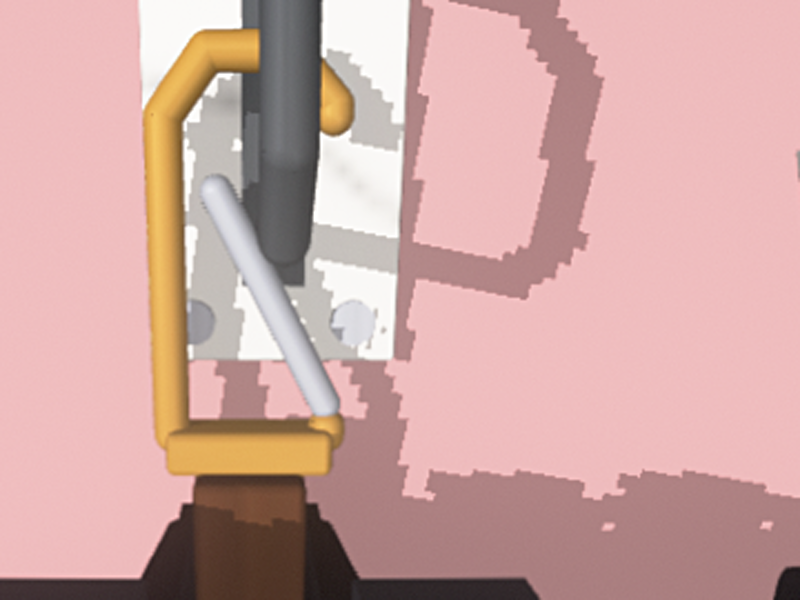

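In the crop the upright's base (285,250) is inside the loop, past the nose (340,115). The gate is bent behind it, with its tip at (215,190). Now I draw back.

{"op": "drive_tool", "data": {"deltas": [[-0.3,-0.05,0,0,0,0],[-0.57,-0.19,0,0,0,0],[-0.86,-0.34,0,0,0,0],[-1.14,-0.49,0,0,0,0],[-1.42,-0.63,0,0,0,0],[-1.72,-0.68,0,0,0,0],[-1.72,-0.68,0,0,0,0],[-1.72,-0.68,0,0,0,0]]}}

```text
time_s: 8.13
position: [0.4924, -0.0646, 0.0065]
orientation: [0.997, 0.077, 0.0, 0.0]
force: [0.2, 0.9, -1.2]
grip_width: 0.0235
grip_force: 30.0
```

```bash
python3 st.py
```

```text
t 8.1333 s,t,z -98.1 0.9 6.5 F e,n,z 0.3 0.8 -1.2 M [0.01 0.05 0.03] 0.0235
```

{"op": "drive_tool", "data": {"deltas": [[-0.2,-0.08,0,0,0,0],[-0.4,-0.12,0,0,0,0],[-0.4,-0.12,0,0,0,0]]}}

```text
time_s: 8.38
position: [0.488, -0.0656, 0.0064]
orientation: [0.997, 0.078, -0.0, 0.0]
force: [0.5, -0.9, -2.0]
grip_width: 0.0239
grip_force: 30.0
```

```bash
python3 st.py; python3 - <<'E'
from h import *
p,d=capture("wrist"); cv2.imwrite("pics/w5v.png",cv2.resize(p[0:270,140:500],(800,600),interpolation=cv2.INTER_CUBIC))
E
```

```text
t 8.3833 s,t,z -102.7 0.6 6.4 F e,n,z 0.4 -1.0 -2.0 M [-0.03  0.04  0.  ] 0.0239
```

View pics/w5v.png

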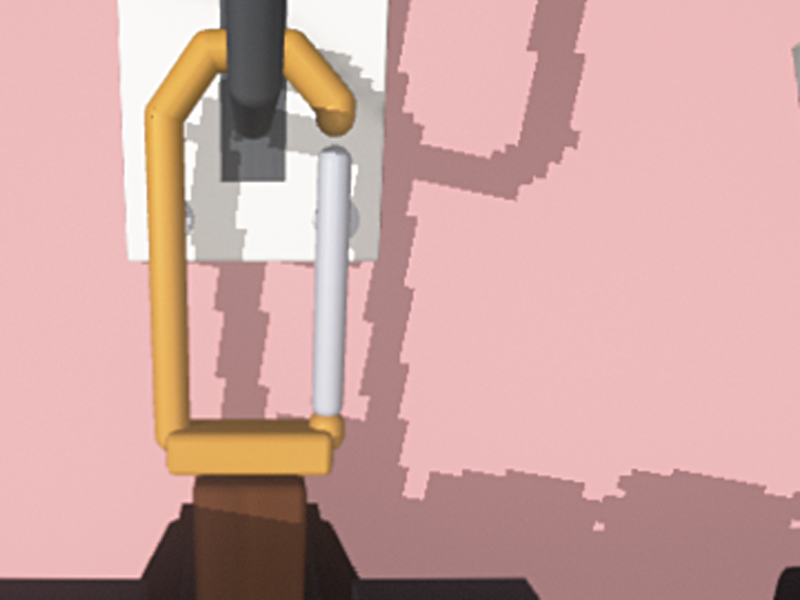

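The gate is shut (rod from (332,150) to (328,410)), with the upright (255,110) inside the front bend. Now I tug in small steps and watch the force.

{"op": "drive_tool", "data": {"deltas": [[-0.05,-0.01,0,0,0,0],[-0.1,-0.02,0,0,0,0],[-0.1,-0.02,0,0,0,0],[-0.1,-0.02,0,0,0,0]]}}

```text
time_s: 8.77
position: [0.4873, -0.0658, 0.0064]
orientation: [0.997, 0.078, 0.0, 0.0]
force: [0.5, -0.1, -1.9]
grip_width: 0.0239
grip_force: 30.0
```

{"op": "drive_tool", "data": {"deltas": [[-0.05,-0.01,0,0,0,0],[-0.05,-0.01,0,0,0,0],[-0.05,-0.01,0,0,0,0]]}}

```text
time_s: 9.02
position: [0.4868, -0.0659, 0.0064]
orientation: [0.997, 0.078, -0.0, 0.0]
force: [-0.3, 0.0, -2.3]
grip_width: 0.0242
grip_force: 30.0
```

{"op": "drive_tool", "data": {"deltas": [[-0.05,-0.01,0,0,0,0],[-0.1,-0.02,0,0,0,0],[-0.1,-0.02,0,0,0,0],[-0.1,-0.02,0,0,0,0]]}}

```text
time_s: 9.35
position: [0.4858, -0.0661, 0.0064]
orientation: [0.997, 0.078, -0.0, 0.0]
force: [-0.4, -1.5, -1.6]
grip_width: 0.0238
grip_force: 30.0
```

{"op": "drive_tool", "data": {"deltas": [[-0.05,-0.01,0,0,0,0],[-0.05,-0.01,0,0,0,0],[-0.05,-0.01,0,0,0,0]]}}

```text
time_s: 9.6
position: [0.4853, -0.0662, 0.0064]
orientation: [0.997, 0.078, -0.0, 0.0]
force: [0.0, -0.5, -1.4]
grip_width: 0.024
grip_force: 30.0
```

{"op": "drive_tool", "data": {"deltas": [[-0.05,-0.01,0,0,0,0],[-0.05,-0.01,0,0,0,0],[-0.05,-0.01,0,0,0,0]]}}

```text
time_s: 9.85
position: [0.4848, -0.0663, 0.0064]
orientation: [0.997, 0.078, 0.0, 0.0]
force: [-0.1, 0.2, -1.8]
grip_width: 0.0239
grip_force: 30.0
```

{"op": "drive_tool", "data": {"deltas": [[-0.05,-0.01,0,0,0,0],[-0.05,-0.01,0,0,0,0],[-0.05,-0.01,0,0,0,0]]}}

```text
time_s: 10.1
position: [0.4843, -0.0664, 0.0064]
orientation: [0.997, 0.078, -0.0, 0.0]
force: [0.1, 0.2, -2.7]
grip_width: 0.0241
grip_force: 30.0
```

{"op": "drive_tool", "data": {"deltas": [[-0.05,-0.01,0,0,0,0],[-0.05,-0.01,0,0,0,0],[-0.05,-0.01,0,0,0,0]]}}

```text
time_s: 10.35
position: [0.484, -0.0665, 0.0064]
orientation: [0.997, 0.078, 0.0, 0.0]
force: [1.0, 1.8, -1.7]
grip_width: 0.024
grip_force: 30.0
```

{"op": "drive_tool", "data": {"deltas": [[-0.05,-0.01,0,0,0,0],[-0.05,-0.01,0,0,0,0],[-0.05,-0.01,0,0,0,0]]}}

```text
time_s: 10.6
position: [0.4838, -0.0666, 0.0065]
orientation: [0.997, 0.078, 0.0, 0.0]
force: [3.7, 1.6, -3.4]
grip_width: 0.0237
grip_force: 30.0
```

{"op": "drive_tool", "data": {"deltas": [[-0.05,-0.01,0,0,0,0],[-0.05,-0.01,0,0,0,0],[-0.05,-0.01,0,0,0,0]]}}

```text
time_s: 10.85
position: [0.4837, -0.0668, 0.0065]
orientation: [0.997, 0.078, 0.001, 0.0]
force: [6.4, 3.0, -4.2]
grip_width: 0.0237
grip_force: 30.0
```

{"op": "drive_tool", "data": {"deltas": [[-0.05,-0.01,0,0,0,0],[-0.05,-0.01,0,0,0,0],[-0.05,-0.01,0,0,0,0],[-0.05,-0.01,0,0,0,0]]}}

```text
time_s: 11.18
position: [0.4836, -0.0669, 0.0066]
orientation: [0.997, 0.078, 0.001, 0.0]
force: [8.2, 2.4, -4.7]
grip_width: 0.0236
grip_force: 30.0
```

```bash
python3 st.py
```

```text
t 11.1833 s,t,z -107.2 0.0 6.6 F e,n,z 8.5 1.1 -4.7 M [ 0.52 -1.19  0.17] 0.0236
```

{"op": "drive_tool", "data": {"deltas": [[-0.03,-0.01,0,0,0,0],[-0.03,-0.01,0,0,0,0],[-0.03,-0.01,0,0,0,0],[-0.03,-0.01,0,0,0,0],[-0.03,-0.01,0,0,0,0],[-0.03,-0.01,0,0,0,0]]}}

```text
time_s: 11.68
position: [0.4836, -0.067, 0.0066]
orientation: [0.997, 0.078, 0.002, 0.001]
force: [8.7, 3.5, -5.3]
grip_width: 0.0239
grip_force: 30.0
```

```bash
python3 st.py
```

```text
t 11.6833 s,t,z -107.3 -0.1 6.6 F e,n,z 9.2 2.1 -5.3 M [ 0.62 -1.29  0.24] 0.0239
```

{"op": "drive_tool", "data": {"deltas": [[-0.02,0,0,0,0,0],[-0.02,0,0,0,0,0],[-0.02,0,0,0,0,0],[-0.02,0,0,0,0,0],[-0.02,0,0,0,0,0],[-0.02,0,0,0,0,0]]}}

```text
time_s: 12.18
position: [0.4835, -0.067, 0.0066]
orientation: [0.997, 0.078, 0.002, 0.001]
force: [11.2, 3.3, -6.0]
grip_width: 0.0238
grip_force: 30.0
```

```bash
python3 st.py
```

```text
t 12.1833 s,t,z -107.3 -0.1 6.6 F e,n,z 11.5 1.5 -6.0 M [ 0.66 -1.39  0.26] 0.0238
```

The tug reached about 10–11 N and held. I relax forward, lower the hook to the counter and check.

{"op": "drive_tool", "data": {"deltas": [[0.2,0.03,0,0,0,0],[0.4,0.06,0,0,0,0],[0.5,0.08,0,0,0,0],[0.5,0.08,-0.08,0,0,0],[0.5,0.08,-0.16,0,0,0],[0.5,0.08,-0.16,0,0,0],[0.5,0.08,-0.16,0,0,0]]}}

```text
time_s: 12.77
position: [0.4866, -0.0661, 0.0047]
orientation: [0.997, 0.078, -0.0, -0.0]
force: [-0.3, 0.4, -1.1]
grip_width: 0.0239
grip_force: 30.0
```

```bash
python3 st.py
```

```text
t 12.7667 s,t,z -104.2 0.4 4.7 F e,n,z -0.2 0.5 -1.1 M [-0.    0.06 -0.03] 0.0239
```

{"op": "drive_tool", "data": {"deltas": [[0,0,-0.03,0,0,0],[0,0,-0.03,0,0,0],[0,0,-0.03,0,0,0],[0,0,-0.03,0,0,0],[0,0,-0.03,0,0,0],[0,0,-0.03,0,0,0],[0,0,-0.03,0,0,0],[0,0,-0.03,0,0,0]], "fingers": 6}}

```text
time_s: 13.43
position: [0.4868, -0.0661, 0.0045]
orientation: [0.997, 0.078, 0.0, 0.0]
force: [-0.4, -0.3, -1.1]
grip_width: 0.0597
grip_force: 0.0
```

{"op": "drive_tool", "data": {"deltas": [[0,0,2,0,0,0],[0,0,5,0,0,0],[0,0,9,0,0,0],[-1,0,13,0,0,0],[-3,0,16,0,0,0],[-4,0,18,0,0,0],[-4,0,18,0,0,0],[-4,0,18,0,0,0]]}}

```text
time_s: 14.1
position: [0.447, -0.0662, 0.1853]
orientation: [0.997, 0.078, 0.001, 0.001]
force: [0.5, -0.6, -0.0]
grip_width: 0.0601
grip_force: 0.0
```

```bash
python3 st.py; python3 - <<'E'
from h import *
p,d=capture("wrist"); q,_=capture("side")
cv2.imwrite("pics/w6v.png",np.hstack([cv2.resize(p[:260,130:430],(450,390),interpolation=cv2.INTER_CUBIC),cv2.resize(q[150:250,200:290],(350,390),interpolation=cv2.INTER_CUBIC)]))
E
```

```text
t 14.1 s,t,z -143.2 6.4 185.3 F e,n,z 0.4 -0.6 -0.0 M [-0.02  0.03 -0.02] 0.0601
```

View pics/w6v.png

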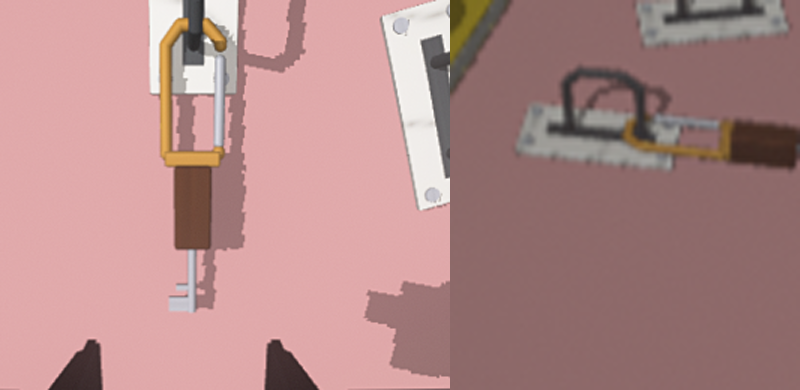

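The hook lies flat and clipped: the upright is inside the front bend at (193,40), the gate at (219,100) is shut, and the robot is clear. I hand the job in.

```bash
python3 -c "
from station import order; print(order.sign_off())"
```

```text
the job is handed in; nothing more can be done
None
```

The hook is clipped on the near upright of the left-hand staple with its gate shut, held a tug of about 10–11 N, and lies flat on the counter; I released it and handed the job in at about 14 s.

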